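# Stand the fallen bench lamp up and switch it on

## Robot

A 6-joint arm with a two-finger parallel gripper is mounted at the origin on the work surface. World frame = base frame: x ahead of the robot, y to its left, z up, the work surface at z = 0. Lengths are in m, angles in rad, forces in N, time in s.
With the tool pointing down it reaches from about 0.375 to 0.925 m from the base axis. Payload 5.7 kg.
Tool frame: the origin (TCP) lies at the very end of the fingers, on their centre line; the grasp point (between the pads) lies 19 mm behind it (grip_point_offset is the distance from the TCP to the grasp point, in m); z points along the fingers, y is the line along which they close (so a half turn about z gives the same grasp; the last joint's range is limited). The gripper opens to 88 mm and grips with 3 to 60 N. Pads are 20 mm wide; open, the fingers measure 115 mm over their backs; the gripper's body (75 mm by 178 mm) begins 61 mm behind the grasp point.
Start: joints at [-1.343, 0.359, 1.51, -0, 1.272, -0.115], TCP at [0.202, -0.565, 0.192] pointing down, gripper open.
Joint ranges: [-2.97, 2.97], [-1.01, 2.36], [0.21, 2.38], [-0.96, 4.11], [0.2, 2.71], [-2.98, 2.98]. Speed limits (rad/s): [2.39, 2.39, 3.14, 3.14, 3.14, 3.14].

## Interface

Orientations are given as a unit quaternion [x, y, z, w].
In Python, from bench import * gives the robot as it stands. The module is installed in compiled form; this text tells all that it offers.
- The arm moves only by the shell command python3 -m crank 'ROWS' [OPENING]. ROWS is JSON, a list of rows, each a list of 4 numbers: the shift along the tool's x, y, z in m, then the turn about the tool's z in degrees. In form: [[dx, dy, dz, roll], ...]. A call has 1 to 5 rows; each row shifts and turns the commanded pose from where the row before left it, along the tool's axes as they then stand; what a row does not reach is not made up. A row lasts 1/12 s, in which the tool goes at most 41.7 mm and 7.16 degrees, less where a joint would pass 70% of its speed; a pose out of reach is approached as far as the arm can. A call is refused whole if a number of a shift passes 0.0417 or a number of a turn 7.16, either way. A call with a gripper value outside its range is refused whole. OPENING is the gripper command: -1 is fully open, 1 is shut, values between are in proportion, set as the call begins (- or left out, the last holds). The fingers move at their own pace and stop on an object; the grip force is fixed at half the most. Time passes only in rows, so rows that do not move let the fingers close. It gives the time, the measured TCP pose, the force, the opening and the grip force at its end, in the units of the state.
- get_state(): the state, without advancing time (a new reading comes with each control period).
- read_camera(name): name is "side" or "top" or "wrist"; returns the picture (400x640x3 uint8, red, green, blue); there is no depth.
- camera_model(name): a dict with "fx", "fy", "cx", "cy" (pixels), "world_to_cam" (4x4, takes a point from world to camera coordinates). Camera axes: x right, y down, z forward; pixel columns grow to the right and rows downward; lengths in m; the calibration is good to about 2 mm. A picture is of the moment at which its call begins: read the wrist's pose just before it. camera_model takes no time and is no camera call; for the wrist camera it gives the pose at the moment of the call.
- sign_off(): hands the job in; it is judged then, once.
The state is a dict: "t": time; "joints": joint angles; "joint_velocities": joint speeds; "tau": joint torques, N m; "eef_pos": TCP position; "ee_rot": TCP orientation; "ft_force": force on the tool from outside, world axes, zero at the start; "wrist_torque": the same for the moment, N m; "finger_gap": opening from 0.0 (shut) to 1.0 (fully open); "grasp_force": force on a finger pad.
Only numpy, scipy, OpenCV 4.12 (cv2) and the standard library are available. Lean on these libraries where they do the work, as an engineer would, in place of code of your own. Each camera call takes 0.05 s, during which the arm holds its last target. There are 200 camera calls.

## Task

The bench lamp has been knocked over. Stand it up on its foot right where it lies, letting the foot down gently onto the table instead of letting it drop, then press the switch on its top fully down and let go. Leave everything else on the bench where it is.

Things in the scene. Friction and masses are not known exactly. Their poses are not given: they have to be found in the camera images.
- lamp: The fallen bench lamp: square grey foot plate 140 x 140 x 14 mm; white round column, 88 mm diameter (too wide to grasp), 146 mm tall; grey round cap, 116 mm diameter, 20 mm thick, its top 180 mm above the foot's underside. Origin: centre of the foot's underside. z: from foot to cap (at the start to the robot's left within 0.5 rad, 4 degrees below level); x, y: along the foot's edges.
- low_edge (a point): Middle of the lamp's foot edge (x = +70, on the underside) that lies on the table at the start. The lamp lies on this edge and on the rim of its cap, and tips upright about this edge, the foot's underside, which faces the robot's right, coming down on that side.
- high_edge (a point): Middle of the opposite foot edge (x = -70, on the underside), uppermost at the start, about 140 mm above the table; the 14 mm plate stands 26 mm clear of the column there.
- balance (a point): The lamp's centre of mass, on its axis about 40 mm above the underside of the foot; 0.5 to 1.0 kg in all, mostly in the foot. Once it has passed over the low edge, with the lamp still about 60 degrees from upright, the lamp falls onto its foot by itself unless held back.
- switch (a joint): Push switch on top of the lamp: a black round button, 36 mm diameter, on the lamp's axis, standing 10 mm above the cap (its top face 190 mm from the underside of the foot, so 190 mm above the table when the lamp stands). Value: how far it is pressed, in m: 0 out, 0.006 fully down. It springs back; it starts to move at about 1.5 N and is fully down at about 4.5 N.
- reagent: Bystander: amber reagent bottle, 64 mm diameter, 150 mm tall. Origin: centre of its underside.
- jar: Bystander: white jar, 72 mm diameter, 90 mm tall. Origin: centre of its underside.
- mug: Bystander: blue mug, 82 mm diameter, 95 mm tall, with a handle. Origin: centre of its underside.
- dishes: Bystander: stack of three clear dishes, 90 mm diameter, 45 mm tall. Origin: centre of its underside.
- canister: Bystander: black objective-lens canister, 42 mm diameter, 66 mm tall. Origin: centre of its underside.
There are look-alikes about, which are no part of the job. There is more than one size of the lamp; the job needs the middle-sized.

How it is judged:
On the way, in this order (a step that is already met when the one before it is completed fails the run):
1. the lamp stands upright on its foot, at rest (angle between lamp's own z axis and vertical below 0.04 rad and height (world z) of lamp below 0.006 m and angular speed of lamp below 0.15 rad/s and linear speed of lamp below 0.05 m/s), for 0.2 s.
2. the switch is pressed fully down with the lamp standing (angle between lamp's own z axis and vertical below 0.04 rad and height (world z) of lamp below 0.006 m and value of joint switch above 0.0045 m), for 0.05 s.
At the end, for the whole second after the job is handed in: The lamp stands on its foot on the table (upright within 0.04 rad, origin below 6 mm), at rest, its origin within 200 mm of where it was at the start, and the switch has been let go (sprung back to under 2 mm) (angle between lamp's own z axis and vertical below 0.04 rad and height (world z) of lamp below 0.006 m and distance of lamp from where it was at the start of the episode below 0.2 m and linear speed of lamp below 0.02 m/s and angular speed of lamp below 0.1 rad/s and value of joint switch below 0.002 m); the robot touches nothing.
It fails at once if the lamp is dropped or falls onto its foot (it turns faster than 4.5 rad/s; the foot's edge dropping freely through about the last 30 mm is that much) (angular speed of lamp above 4.5 rad/s).
It fails at once if a bystander is moved more than 30 mm (distance of any of reagent, jar, mug, dishes, canister from where it was at the start of the episode above 0.03 m).
It also fails if it takes over 48 s, if anything falls off the work surface, if the arm or the gripper's body presses on something with over 40 N, if the wrist force passes 120 N, or if a joint passes its speed limit or range.

## Working session

There is one attempt and no reset: what is moved stays moved. The work goes in short steps, Python scripts to look and compute and a shell command to move; the robot and the scene stay as the last step left them, time stands still between calls to the robot, and variables do not carry over. Pictures are saved under pics/ and viewed, at most 10 in all, crops included, and the job is handed in when it is done.

```bash
mkdir -p pics; python3 - <<'E'
from bench import *
import cv2
for n in ("top","side"):
    cv2.imwrite(f"pics/{n}0.png",read_camera(n)[:,:,::-1]); m=camera_model(n); print(n,m["fx"],m["cx"],m["cy"],m["world_to_cam"])
print(get_state())
E
```

```text
top 485.97402981550704 322.3256181659896 196.72660987295566 [[ 8.96118361e-03 -9.99959253e-01 -1.09091110e-03  6.71428399e-02]
 [-9.97051768e-01 -8.85197594e-03 -7.62195137e-02  5.44940240e-01]
 [ 7.62067512e-02  1.77071190e-03 -9.97090465e-01  1.78510498e+00]
 [ 0.00000000e+00  0.00000000e+00  0.00000000e+00  1.00000000e+00]]
side 478.58650875396216 318.7576133624181 198.74126265041156 [[-0.8471302  -0.53096793  0.02105899  0.48515816]
 [-0.40035434  0.6116815  -0.68232114  0.21606385]
 [ 0.34940925 -0.58644591 -0.73074919  1.34437825]
 [ 0.          0.          0.          1.        ]]
{'t': 0.1, 'joints': array([-1.34305494e+00,  3.59436847e-01,  1.51133449e+00,  4.75604637e-06,
        1.27252517e+00, -1.15108208e-01]), 'joint_velocities': array([ 0.00059882, -0.00245407, -0.00419092,  0.00101204,  0.00099105,
        0.00044776]), 'tau': array([-2.31400384e-05, -5.16354632e+01, -2.71406901e+01,  6.76836097e-02,
        2.76496547e-02, -3.35788570e-05]), 'eef_pos': array([ 0.20153558, -0.56440364,  0.1907875 ]), 'ee_rot': array([ 9.85342478e-01,  1.70585683e-01, -4.56833844e-05, -8.50703280e-04]), 'ft_force': array([-0.41485545, -0.42001058,  0.30157436]), 'wrist_torque': array([-0.04473475,  0.00636695,  0.00104808]), 'grasp_force': 0.0, 'finger_gap': 1.0025148222071047}
```

View pics/top0.png

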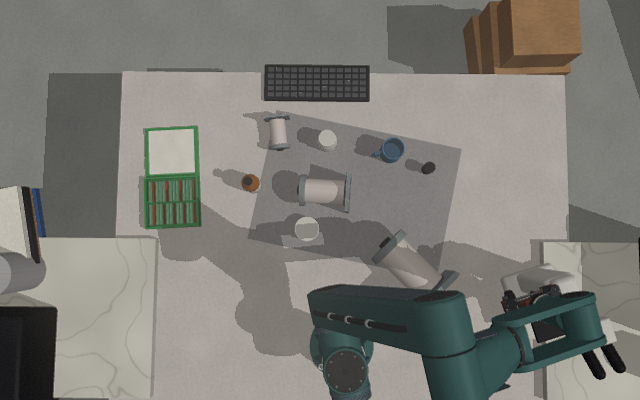

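View pics/side0.png

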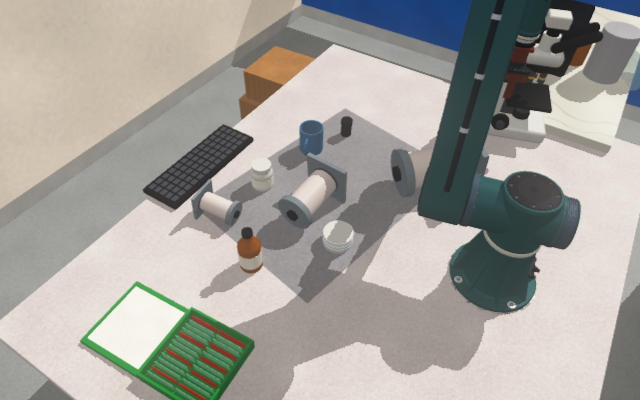

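The middle-sized lamp is at top-view (325,190), foot at about x=348 (robot's right) and cap at about x=303. The larger lamp is at (415,265) and the smaller at (278,132). I'll enlarge the middle one.

```bash
python3 - <<'E'
import cv2
a=cv2.imread("pics/top0.png")[160:225,280:370]; b=cv2.imread("pics/side0.png")[145:235,270:360]
a=cv2.resize(a,None,fx=8,fy=8,interpolation=cv2.INTER_CUBIC); cv2.imwrite("pics/c1.png",a)
b=cv2.resize(b,None,fx=6,fy=6,interpolation=cv2.INTER_CUBIC); cv2.imwrite("pics/c2.png",b)
E
```

```text
(no output)
```

View pics/c1.png

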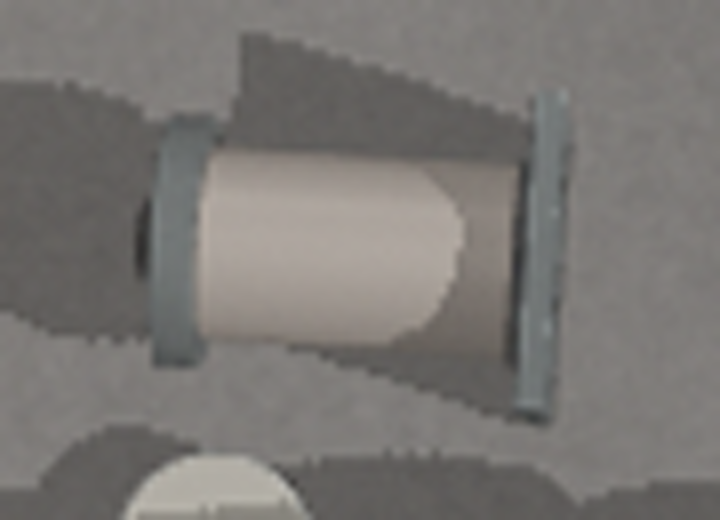

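View pics/c2.png

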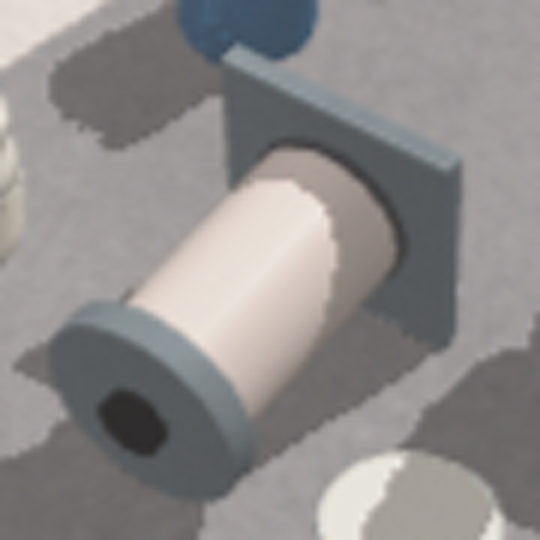

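Enlarged: the foot's top edge in the top view runs from crop (570,90)/(537,90) to (550,418)/(517,415). In the side crop the button centre is at (133,423) and the plate's top corners are at about (237,45) and (462,160). Plan: grip the button with vertical fingers either side, so it can pivot between the pads, and swing the lamp up about its low edge.

```bash
cat > h.py <<'E'
from bench import *
import numpy as np
M={n:camera_model(n) for n in("top","side")}
def ray(n,px,z):
    m=M[n];T=np.array(m["world_to_cam"]);R=T[:3,:3];c=-R.T@T[:3,3]
    d=R.T@np.array([(px[0]-m["cx"])/m["fx"],(px[1]-m["cy"])/m["fy"],1]);return c+d*(z-c[2])/d[2]
def proj(n,p):
    m=M[n];q=(np.array(m["world_to_cam"])@np.r_[p,1])[:3];return np.array([m["fx"]*q[0]/q[2]+m["cx"],m["fy"]*q[1]/q[2]+m["cy"]])
E
python3 - <<'E'
from h import *
t=lambda u,v:(280+u/8,160+v/8)
A,B=ray("top",t(570,90),.1397),ray("top",t(550,418),.1397)
C,D=ray("top",t(537,90),.1387),ray("top",t(517,415),.1387)
print(A,B,C,D,np.linalg.norm(A-B))
e=(B-A+D-C);yaw=np.arctan2(e[1],e[0])  # from far to near
e/=np.linalg.norm(e); zh=np.array([-e[1],e[0],0]); zh*=np.sign(zh[1])
H=(A+B)/2; th=np.radians(4)
z=zh*np.cos(th)+[0,0,-np.sin(th)]; up=np.array([0,0,np.cos(th)])+zh*np.sin(th)  # -x lamp
L=H-.14*up; O=H-.07*up; b=O+.19*z
print("zh",zh,np.degrees(np.arctan2(zh[1],zh[0])),"low",L,"origin",O,"button top",b)
s=lambda p:(270+p[0]/6,145+p[1]/6)
print("side pred button",proj("side",b),"seen",s((133,423)))
for sg in(1,-1): print("side pred corner",proj("side",H+sg*.07*e))
print("seen",s((237,45)),s((462,160)))
print("top pred cap rim",[proj("top",O+.18*z+.058*s_*e) for s_ in(1,-1)],"seen",t(152,362),t(158,118))
for n,p,h in(("reagent",(251,183),.15),("dishes",(307,229),.045),("jar",(327,140),.09),("small",(278,132),.06)):print(n,ray("top",p,h))
E
```

```text
[ 0.62515972 -0.02819712  0.1397    ] [ 0.48214803 -0.02017514  0.1397    ] [ 0.62516277 -0.01387382  0.1387    ] [ 0.48336531 -0.00593233  0.1387    ] 0.14323650755929274
zh [ 0.05596188  0.99843291 -0.        ] 86.79194462144181 low [ 5.53107355e-01 -3.39367303e-02  4.10329636e-05] origin [ 0.55338061 -0.02906143  0.06987052] button top [0.56398747 0.16017872 0.05661679]
side pred button [292.73048551 215.62859065] seen (292.1666666666667, 215.5)
side pred corner [348.70316104 170.04669574]
side pred corner [310.58988299 151.39443257]
seen (309.5, 152.5) (347.0, 171.66666666666666)
top pred cap rim [array([299.81203737, 206.40442484]), array([301.98454565, 174.7660464 ])] seen (299.0, 205.25) (299.75, 174.75)
reagent [0.5798557  0.31880253 0.15      ]
dishes [0.42390888 0.12680335 0.045     ]
jar [0.74430033 0.05686322 0.09      ]
small [0.7783096  0.23687224 0.06      ]
```

```bash
python3 -m crank '[[0,0,-0.03,-7],[0,0,-0.03,-7],[0,0,-0.03,-7],[0,0,-0.03,-7],[0,0,0,-7]]' -1; python3 -m crank '[[0,0,0,-7],[0,0,0,-7],[0,0,0,-7],[0,0,0,-7],[0,0,0,-4]]'
cat > go.py <<'E'
from h import *
import sys
from scipy.spatial.transform import Rotation as R
s=get_state(); r=R.from_quat(s["ee_rot"]); t=np.array([float(v) for v in sys.argv[1:4]])
x=r.as_matrix()[:,0]
print("tcp",s["eef_pos"].round(4),"yaw",np.degrees(np.arctan2(x[1],x[0])).round(2),"tool delta mm",(r.inv().apply(t-s["eef_pos"])*1e3).round(1),"gap",s["finger_gap"],s["grasp_force"],"F",s["ft_force"].round(1),"j",s["joints"].round(2),"t",s["t"])
E
python3 go.py 0.564 0.162 0.31
```

```text
t: 0.52
eef_pos: [0.2024, -0.5681, 0.3179]
ee_rot: [0.887, 0.462, -0.001, 0.005]
ft_force: [0.2, -0.6, -0.8]
finger_gap: 1.0
grasp_force: 0.0
t: 0.93
eef_pos: [0.2016, -0.5647, 0.311]
ee_rot: [0.725, 0.688, 0.0, -0.0]
ft_force: [-0.5, -0.0, -0.6]
finger_gap: 0.998
grasp_force: 0.0
tcp [ 0.2016 -0.5647  0.311 ] yaw 87.0 tool delta mm [744.7 323.9   1.7] gap 0.9976421864225514 0.0 F [-0.5 -0.  -0.6] j [-1.34  0.28  1.34  0.    1.53 -1.29] t 0.9333
```

```bash
R='x'; python3 -m crank '[[0.037,0.016,0,0],[0.037,0.016,0,0],[0.037,0.016,0,0],[0.037,0.016,0,0],[0.037,0.016,0,0]]' | grep pos; python3 -m crank '[[0.037,0.016,0,0],[0.037,0.016,0,0],[0.037,0.016,0,0],[0.037,0.016,0,0],[0.037,0.016,0,0]]' | grep pos; python3 -m crank '[[0.037,0.016,0,0],[0.037,0.016,0,0],[0.037,0.016,0,0],[0.037,0.016,0,0],[0.037,0.016,0,0]]'|grep pos;  python3 -m crank '[[0.037,0.016,0,0],[0.037,0.016,0,0],[0.037,0.016,0,0],[0,0,0,0],[0,0,0,0]]' |grep pos
python3 go.py 0.564 0.162 0.0525
```

```text
eef_pos: [0.2925, -0.3831, 0.3111]
eef_pos: [0.3832, -0.2031, 0.3114]
eef_pos: [0.4739, -0.023, 0.3114]
eef_pos: [0.5282, 0.0846, 0.3108]
tcp [0.5282 0.0846 0.3108] yaw 86.86 tool delta mm [ 79.2  31.9 258.2] gap 1.00215582024225 0.0 F [-0.6 -0.1 -0. ] j [ 0.03  0.18  1.47 -0.    1.5   0.08] t 2.6
```

```bash
python3 -m crank '[[0.036,0.014,0,0],[0.036,0.014,0,0],[0.012,0.004,0.03,0],[0,0,0.04,0],[0,0,0.04,0]]' -1 | grep pos; python3 -m crank '[[0,0,0.04,0],[0,0,0.035,0],[0,0,0.025,0],[0,0,0,0],[0,0,0,0]]' | grep -E 'pos|force'; python3 go.py 0.564 0.162 0.0525
python3 - <<'E'
from bench import *
import cv2
w=read_camera("wrist"); s=read_camera("side")[140:250,250:400]
cv2.imwrite("pics/w1.png",w[:,:,::-1]); s=cv2.resize(s,None,fx=3.6,fy=3.6); cv2.imwrite("pics/d1.png",cv2.hconcat([cv2.resize(w,(384,240)),cv2.resize(s,(400,240))])[:,:,::-1])
E
```

```text
eef_pos: [0.5659, 0.1644, 0.2013]
eef_pos: [0.5636, 0.1633, 0.1008]
ft_force: [0.0, -0.3, 0.1]
grasp_force: 0.0
tcp [0.5636 0.1633 0.1008] yaw 86.56 tool delta mm [-1.2  0.7 48.3] gap 1.0021335560343698 0.0 F [ 0.  -0.3  0.1] j [ 0.16  0.44  1.64 -0.    1.07  0.22] t 3.4333
```

View pics/d1.png

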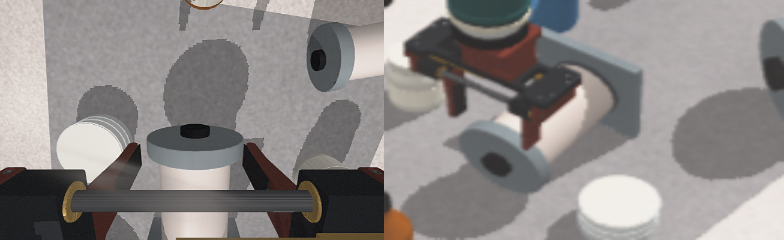

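The wrist half shows the button at about (195,130), centred between the fingertips (140 and 243). The side half shows the fingers over the lamp. I'll check these against the projection.

```bash
python3 - <<'E'
from h import *
M["wrist"]=camera_model("wrist")
p=get_state()["eef_pos"]; k=[.6,.6]
b=np.array([.564,.1602,.0566])
for n in("side","wrist"):
    f=(lambda q:(384/640*q)) if n=="wrist" else (lambda q:(q-[250,140])*[400/150,240/110]+[384,0])
    print(n,"tcp",f(proj(n,p)),"fingers",f(proj(n,p+[.05,0,0])),f(proj(n,p-[.05,0,0])),"button",f(proj(n,b)),"cap sides",f(proj(n,b+[.058,-.01,0])),f(proj(n,b-[.058,.01,0])))
E
```

```text
side tcp [493.0591236  142.74465627] fingers [455.0432574  127.49973107] [532.05683768 158.383317  ] button [497.92795608 165.02217243] cap sides [460.1449913  142.96140515] [547.13438972 178.23615012]
wrist tcp [191.97123111 140.58607379] fingers [241.90974368 137.75231936] [142.36842739 143.40077847] button [190.02462836 129.97577438] cap sides [237.28766771 134.95396809] [144.05280698 140.26384561]
```

Both agree, except the cap sits about 5 mm further along +x in the wrist view. I'll shift by 4 mm and lower.

```bash
python3 -m crank '[[0.001,0.004,0.02,0],[0,0,0.018,0],[0,0,0.009,0],[0,0,0,0],[0,0,0,0]]' -1 | grep -E 'pos|force'; python3 go.py 0.568 0.162 0.0525
python3 - <<'E'
from bench import *
import cv2
w=read_camera("wrist"); s=read_camera("side")[140:250,250:400]
cv2.imwrite("pics/d2.png",cv2.hconcat([cv2.resize(w,(384,240)),cv2.resize(s,(400,240))])[:,:,::-1])
E
```

```text
eef_pos: [0.5705, 0.1667, 0.057]
ft_force: [-1.6, 3.5, 0.3]
grasp_force: 2.2
tcp [0.5705 0.1667 0.057 ] yaw 86.6 tool delta mm [-4.8 -2.3  4.5] gap 0.9985652476254968 2.185047102975659 F [-1.6  3.5  0.3] j [0.17 0.5  1.66 0.   0.98 0.23] t 3.95
```

View pics/d2.png

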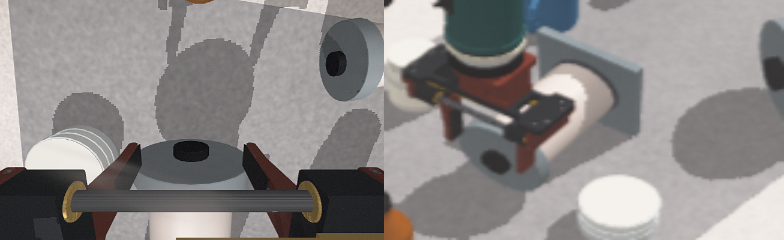

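The button (191,150) is centred between the fingers, but there is light contact with the cap in y (3.5 N). I'll back off slightly.

```bash
python3 -m crank '[[0.003,0,0,0],[0,0,0,0],[0,0,0,0]]' | grep -E 'pos|force'; python3 -m crank '[[0.002,0,0.002,0],[0,0,0,0],[0,0,0,0]]' | grep -E 'pos|force'
```

```text
eef_pos: [0.5702, 0.1683, 0.0553]
ft_force: [-0.1, 0.1, 0.4]
grasp_force: 0.0
eef_pos: [0.5693, 0.1705, 0.0524]
ft_force: [0.3, 0.3, 0.0]
grasp_force: 0.0
```

```bash
python3 -m crank '[[-0.002,0,0,0],[0,0,0,0],[0,0,0,0],[0,0,0,0],[0,0,0,0]]' 1 ; python3 -m crank '[[0,0,0,0],[0,0,0,0],[0,0,0,0],[0,0,0,0],[0,0,0,0]]' ; python3 go.py 0.568 0.162 0.0525
```

```text
t: 4.97
eef_pos: [0.5692, 0.1687, 0.0526]
ee_rot: [0.728, 0.686, -0.0, -0.0]
ft_force: [-0.6, 0.1, 0.1]
finger_gap: 0.662
grasp_force: 0.1
t: 5.38
eef_pos: [0.5689, 0.169, 0.0525]
ee_rot: [0.728, 0.686, -0.0, -0.0]
ft_force: [-0.8, 2.0, 0.8]
finger_gap: 0.279
grasp_force: 1.0
tcp [0.5689 0.169  0.0525] yaw 86.63 tool delta mm [-7.  -0.5  0. ] gap 0.279139415221209 1.0173049941658974 F [-0.8  2.   0.8] j [0.17 0.5  1.67 0.   0.97 0.23] t 5.3833
```

```bash
python3 - <<'E'
from bench import *
import cv2
print(get_state()["finger_gap"])
w=read_camera("wrist")[150:400,130:530]; s=read_camera("side")[160:250,270:370]
cv2.imwrite("pics/d3.png",cv2.hconcat([cv2.resize(w,(400,250)),cv2.resize(s,(390,250),interpolation=cv2.INTER_CUBIC)])[:,:,::-1])
E
```

```text
0.279139415221209
```

View pics/d3.png

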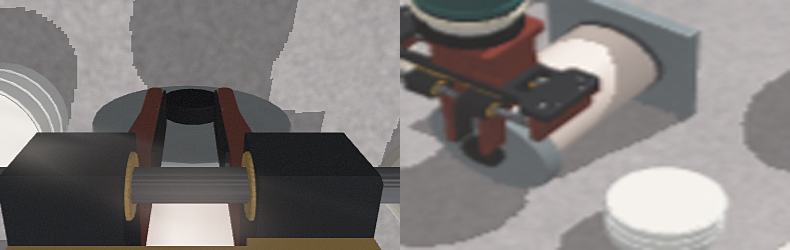

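The fingertips appear to close over the button's upper part (wrist crop: button at (190,105) between the tips). I'll let it settle and see whether it has stopped.

```bash
python3 -m crank '[[0,0,0,0],[0,0,0,0]]' ; python3 -m crank '[[0,0,0,0],[0,0,0,0]]'
```

```text
t: 5.65
eef_pos: [0.5692, 0.1688, 0.0526]
ee_rot: [0.728, 0.686, 0.0, -0.0]
ft_force: [-1.1, 1.5, 0.5]
finger_gap: 0.034
grasp_force: 0.9
t: 5.82
eef_pos: [0.5693, 0.1687, 0.0526]
ee_rot: [0.728, 0.686, 0.0, -0.0]
ft_force: [-1.0, 1.5, -0.2]
finger_gap: 0.002
grasp_force: 1.0
```

```bash
python3 -m crank '[[0,0,0,0],[0,0,0,0],[0,0,0,0],[0,0,0,0],[0,0,0,0]]' -0.1; python3 -m crank '[[0,0,0.004,0],[0,0,0.004,0],[0,0,0,0],[0,0,0,0]]'
python3 - <<'E'
from bench import *
import cv2
w=read_camera("wrist")[210:390,210:450]; s=read_camera("side")[170:250,270:350]
cv2.imwrite("pics/d4.png",cv2.hconcat([cv2.resize(w,(480,360)),cv2.resize(s,(320,360),interpolation=cv2.INTER_CUBIC)])[:,:,::-1])
E
```

```text
t: 6.23
eef_pos: [0.5698, 0.1687, 0.0528]
ee_rot: [0.728, 0.686, 0.0, 0.0]
ft_force: [2.4, 2.0, 0.2]
finger_gap: 0.344
grasp_force: 0.7
t: 6.57
eef_pos: [0.5687, 0.1685, 0.044]
ee_rot: [0.728, 0.686, -0.001, -0.0]
ft_force: [1.0, 1.5, -1.1]
finger_gap: 0.548
grasp_force: 0.6
```

View pics/d4.png

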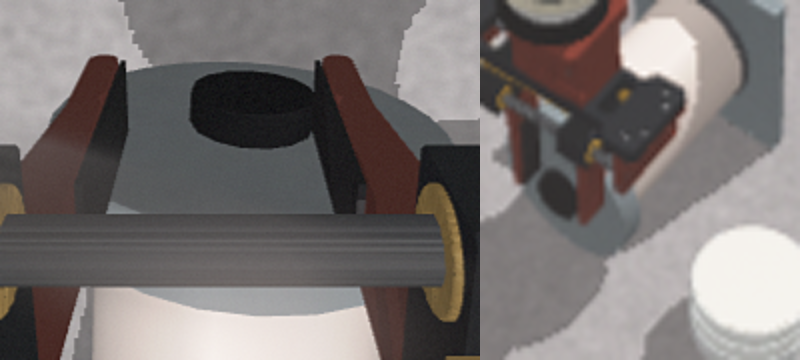

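Now the fingers straddle the button: wrist crop shows the button (253,108) between the pads (125 and 318), and in the side crop both tips reach below the button centre. I'll press lightly inward and close.

```bash
python3 -m crank '[[-0.002,0.002,0,0],[0,0,0,0],[0,0,0,0]]'; python3 -m crank '[[0,0,0,0],[0,0,0,0],[0,0,0,0],[0,0,0,0]]' 1;python3 -m crank '[[0,0,0,0],[0,0,0,0]]'
```

```text
t: 6.92
eef_pos: [0.5709, 0.1669, 0.0446]
ee_rot: [0.728, 0.686, 0.0, -0.0]
ft_force: [-1.3, 3.7, 0.5]
finger_gap: 0.555
grasp_force: 2.0
t: 7.25
eef_pos: [0.5709, 0.1665, 0.0445]
ee_rot: [0.727, 0.686, -0.0, -0.0]
ft_force: [-1.5, 1.7, 0.2]
finger_gap: 0.286
grasp_force: 1.4
t: 7.42
eef_pos: [0.5711, 0.1663, 0.0445]
ee_rot: [0.727, 0.686, -0.0, 0.0]
ft_force: [-0.7, 3.1, -0.5]
finger_gap: 0.136
grasp_force: 1.1
```

The fingers' wider upper part rides on the cap rim, so the button can't be caught from here. New plan:
- Set the nearly closed fingers in the corner between foot plate and column.
- Push the plate over with the lower −y corner. Past balance, the +y corner holds the column back.
- Slide up the column to the cap and let the lamp lean on the retreating fingers.

First I'll retract.

```bash
python3 -m crank '[[0.02,0,0,0],[0,0,-0.04,0],[0,0,-0.04,0],[0,0,-0.04,0],[0,0,-0.02,0]]' 0.3 | grep -E 'pos|force'
python3 - <<'E'
from h import *
import cv2
# table: contact relative to low edge
for a in range(-4,41,4):
    t=np.radians(a); r=max(116+20*np.sin(t),120); print(a,"TCP rel",round(14*np.cos(t)-r*np.sin(t)+10,1),round(14*np.sin(t)+r*np.cos(t),1))
# has the lamp moved? compare foot plate patch with first top picture
a=cv2.imread("pics/top0.png"); b=read_camera("top")[:,:,::-1]; cv2.imwrite("pics/top1.png",b)
g=lambda i:cv2.cvtColor(np.ascontiguousarray(i),cv2.COLOR_BGR2GRAY).astype(np.float32)
for n,(y0,y1,x0,x1) in {"foot lower":(195,216,340,354),"foot":(168,216,338,356)}.items():
    res=cv2.matchTemplate(g(b)[y0-8:y1+8,x0-8:x1+8],g(a)[y0:y1,x0:x1],cv2.TM_CCOEFF_NORMED); print(n,cv2.minMaxLoc(res)[1::2])
E
python3 go.py 0.556 0.02 0.20
```

```text
eef_pos: [0.5751, 0.1862, 0.1896]
ft_force: [0.7, 0.2, 0.5]
grasp_force: 0.0
-4 TCP rel 32.3 118.7
0 TCP rel 24.0 120.0
4 TCP rel 15.6 120.7
8 TCP rel 7.2 120.8
12 TCP rel -1.3 120.4
16 TCP rel -10.0 120.7
20 TCP rel -18.9 120.2
24 TCP rel -27.7 119.1
28 TCP rel -36.5 117.3
32 TCP rel -45.2 114.8
36 TCP rel -53.8 111.6
40 TCP rel -62.1 107.7
foot lower (0.7515778541564941, (9, 7))
foot (0.5877131223678589, (10, 7))
tcp [0.577  0.1866 0.1924] yaw 86.66 tool delta mm [-167.5  -11.1   -8. ] gap 0.3518129620364616 0.0 F [ 0.8 -0.7  2. ] j [ 0.2   0.36  1.51 -0.    1.26  0.26] t 7.8833
```

```bash
python3 -m crank '[[-0.04,-0.003,-0.005,0],[-0.04,-0.003,0,0],[-0.04,-0.002,0,0],[-0.04,0,0,0],[-0.013,0,0,0]]' 0.3 | grep -E 'pos|force'; python3 -m crank '[[0,0,0.03,0],[0,0,0.03,0],[0,0,0,0],[0,0,0,0]]' | grep -E 'pos|force'; python3 go.py 0.558 -0.005 0.121
```

```text
eef_pos: [0.5536, 0.0089, 0.1895]
ft_force: [0.3, -0.5, 0.6]
grasp_force: 0.0
eef_pos: [0.5527, 0.0142, 0.1284]
ft_force: [-0.1, -0.3, -0.9]
grasp_force: 0.0
tcp [0.5527 0.0142 0.1284] yaw 86.63 tool delta mm [-18.8   6.5   7.4] gap 0.3478496505337075 0.0 F [-0.1 -0.3 -0.9] j [-0.1   0.36  1.68 -0.    1.1  -0.04] t 8.6333
```

```bash
python3 -m crank '[[0,0.005,0.003,0],[0,0,0.004,0],[-0.006,0,0,0],[-0.006,0,0,0],[0,0,0,0]]' | grep -E 'pos|force'; python3 -m crank '[[-0.003,0,0,0],[-0.003,0,0,0],[0,0,0,0]]' | grep -E 'pos|force'; python3 -m crank '[[-0.003,0,0,0],[-0.003,0,0,0],[0,0,0,0]]' | grep -E 'pos|force'
```

```text
eef_pos: [0.559, 0.0009, 0.1232]
ft_force: [-0.5, -0.4, 0.0]
grasp_force: 0.0
eef_pos: [0.5582, -0.0046, 0.1228]
ft_force: [1.0, -0.3, -0.1]
grasp_force: 0.0
eef_pos: [0.5578, -0.0105, 0.1226]
ft_force: [-0.1, -0.6, -0.5]
grasp_force: 0.0
```

```bash
for i in 1 ; do python3 -m crank '[[-0.002,0,0,0],[-0.002,0,0,0],[0,0,0,0]]' | grep -E 'pos|ft'; done; python3 -m crank '[[-0.002,0,0,0],[-0.002,0,0,0],[0,0,0,0]]' | grep -E 'pos|ft'; python3 -m crank '[[-0.002,0,0,0],[-0.002,0,0,0],[0,0,0,0]]' | grep -E 'pos|ft'
python3 - <<'E'
from bench import *
import cv2
t=read_camera("top")[150:230,280:380]; s=read_camera("side")[130:230,270:370]
cv2.imwrite("pics/d5.png",cv2.hconcat([cv2.resize(t,(450,360),interpolation=2),cv2.resize(s,(350,360),interpolation=2)])[:,:,::-1])
E
```

```text
eef_pos: [0.5576, -0.0143, 0.1225]
ft_force: [-0.4, 0.6, -0.2]
eef_pos: [0.5573, -0.0183, 0.1226]
ft_force: [0.3, -0.1, -1.2]
eef_pos: [0.5571, -0.0223, 0.1226]
ft_force: [-0.1, -0.3, -0.4]
```

View pics/d5.png

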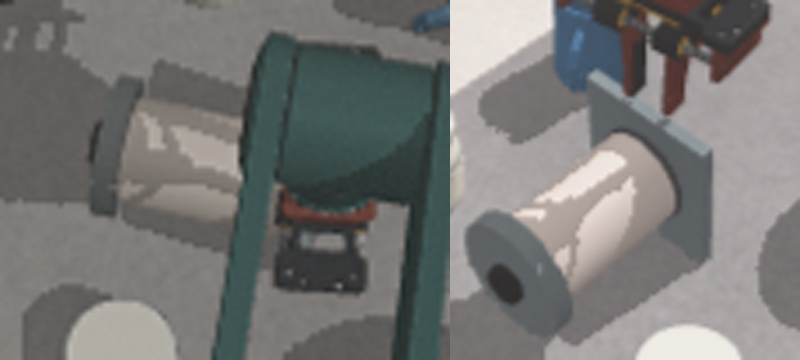

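The side crop shows the lamp has been turned. The button is now at (505,285), the plate corners at (595,72) and (712,152), and the fingers are still in front of the plate. In the top crop the cap's left edge runs from (122,80) to (97,212). I'll refit the pose.

```bash
cat > fit.py <<'E'
from h import *
from scipy.optimize import least_squares
def model(p):
    zh=np.array([np.cos(p[2]),np.sin(p[2]),0]);e=np.array([zh[1],-zh[0],0]);th=np.radians(4)  # e ~ +x
    z=zh*np.cos(th)-[0,0,np.sin(th)];up=np.array([0,0,np.cos(th)])+zh*np.sin(th)
    L=np.array([p[0],p[1],0]);return L,zh,e,z,up
def pts(p):
    L,zh,e,z,up=model(p);O=L+.07*up
    H=L+.14*up
    return np.r_[proj("side",O+.19*z),proj("side",H+.014*z+.07*e),proj("side",H-.07*e),proj("top",O+.18*z+.058*e),proj("top",O+.18*z-.058*e)]
s=lambda u,v:[270+(u-450)*100/350,130+v*100/360]; t=lambda u,v:[280+u*100/450,150+v*80/360]
def fit(obs):
    f=least_squares(lambda p:pts(p)-obs,[.553,-.034,1.51],loss="soft_l1"); return f.x,(pts(f.x)-obs).round(1)
q=lambda u,v:[270+u/6,145+v/6]; q8=lambda u,v:[280+u/8,160+v/8]
for o in (np.r_[q(133,423),q(228,55),q(462,160),q8(158,118),q8(152,362)],np.r_[s(505,285),s(590,85),s(712,152),t(122,80),t(97,212)]):
    x,r=fit(o); L,zh,e,z,up=model(x); print(x,np.degrees(x[2]),r); print("high in",L+.14*up+.014*z,"button",L+.07*up+.19*z)
E
python3 fit.py
python3 - <<'E'
from h import *
for p in([.5571,-.0223,.1226],[.5571+.03,-.0223,.1226],[.5571-.03,-.0223,.1226]):
    q=proj("side",p); print((q-[270,130])*[3.5,3.6]+[450,0])
E
```

```text
[ 0.55266404 -0.03030385  1.50228346] 86.0745021680732 [-0.7  0.6 -0.5  0.4  1.  -0.7  1.5 -0.5 -0.3  0.6]
high in [ 0.5542887  -0.00662772  0.13868238] button [0.5659739  0.16366015 0.05657575]
[ 0.55241311 -0.03708287  1.34397758] 77.00424283536002 [-0.5  0.3  0.2 -2.5  1.7 -0.9 -0.3 -0.9 -2.2  0.6]
high in [ 0.55774989 -0.01395891  0.13868238] button [0.5961341  0.15235752 0.05657575]
[652.31320342 124.63815329]
[623.18802111 111.46391508]
[681.85889521 138.00260119]
```

The fingertips in the pictures end about 4 px above the projected TCP, so the real tips may sit higher than reported. I'll check this against d4 and the wrist view.

```bash
python3 - <<'E'
from h import *
for z in(.044,.054,.064):
  for y in (.1585,.1685,.1785): print("d4 side",z,y,[((proj("side",[.5687+d,y,z])-[270,170])*[4,4.5]+[480,0]).round() for d in(.031,-.031)])
for z in(.1008,.1108): print("d1",z,[((proj("side",[.5636+d,.1633,z])-[250,140])*[400/150,240/110]+[384,0]).round() for d in(.051,-.051)])
M["wrist"]=camera_model("wrist");p=get_state()["eef_pos"]
for dz in(0,.01,.02): print("wrist",dz,[proj("wrist",p+[d,0,dz]).round() for d in(.015,-.015)])
E
python3 -m crank '[[0,0,0.003,0],[0,0,0,0],[0,0,0,0]]' | grep -E 'pos|ft'; python3 -m crank '[[0,0,0.003,0],[0,0,0,0],[0,0,0,0]]' | grep -E 'pos|ft'
```

```text
d4 side 0.044 0.1585 [array([533., 194.]), array([602., 233.])]
d4 side 0.044 0.1685 [array([525., 204.]), array([595., 243.])]
d4 side 0.044 0.1785 [array([517., 213.]), array([587., 253.])]
d4 side 0.054 0.1585 [array([532., 184.]), array([602., 223.])]
d4 side 0.054 0.1685 [array([525., 194.]), array([594., 233.])]
d4 side 0.054 0.1785 [array([517., 203.]), array([587., 243.])]
d4 side 0.064 0.1585 [array([532., 174.]), array([602., 213.])]
d4 side 0.064 0.1685 [array([524., 183.]), array([594., 223.])]
d4 side 0.064 0.1785 [array([516., 193.]), array([587., 233.])]
d1 0.1008 [array([457., 129.]), array([536., 161.])]
d1 0.1108 [array([457., 124.]), array([536., 155.])]
wrist 0 [array([345., 233.]), array([295., 236.])]
wrist 0.01 [array([346., 239.]), array([294., 242.])]
wrist 0.02 [array([347., 246.]), array([293., 249.])]
eef_pos: [0.5568, -0.0218, 0.1193]
ft_force: [0.0, -0.1, -0.4]
eef_pos: [0.5569, -0.0219, 0.1163]
ft_force: [-0.2, -0.9, 0.1]
```

```bash
python3 -m crank '[[0,0,0.003,0],[0,0,0,0],[0,0,0,0]]' | grep -E 'pos|ft'; python3 -m crank '[[0,0,0.003,0],[0,0,0,0],[0,0,0,0]]' | grep -E 'pos|ft';  python3 -m crank '[[0,0,0.003,0],[0,0,0,0],[0,0,0,0]]' | grep -E 'pos|ft'; python3 - <<'E'
from bench import *
import cv2,numpy as np
s=read_camera("side"); cv2.imwrite("pics/s2.png",s[:,:,::-1])
# dark red finger pixels and their lowest rows per column
h=cv2.cvtColor(s,cv2.COLOR_RGB2HSV); m=((h[...,0]<10)|(h[...,0]>170))&(h[...,1]>90)&(h[...,2]<150)
ys,xs=np.nonzero(m[100:200,290:370]); print([(x+290,ys[xs==x].min()+100,ys[xs==x].max()+100,(xs==x).sum()) for x in sorted(set(xs))])
E
```

```text
eef_pos: [0.5569, -0.0219, 0.1133]
ft_force: [-0.6, -0.5, -0.2]
eef_pos: [0.5569, -0.0219, 0.1104]
ft_force: [-0.9, 0.9, 0.0]
eef_pos: [0.5575, -0.022, 0.1094]
ft_force: [-4.4, 1.0, 14.4]
[(np.int64(299), np.int64(127), np.int64(127), np.int64(1)), (np.int64(300), np.int64(127), np.int64(127), np.int64(1)), (np.int64(301), np.int64(127), np.int64(133), np.int64(7)), (np.int64(302), np.int64(129), np.int64(134), np.int64(5)), (np.int64(303), np.int64(129), np.int64(129), np.int64(1)), (np.int64(306), np.int64(129), np.int64(129), np.int64(1)), (np.int64(307), np.int64(129), np.int64(130), np.int64(2)), (np.int64(308), np.int64(129), np.int64(129), np.int64(1)), (np.int64(319), np.int64(121), np.int64(142), np.int64(3)), (np.int64(320), np.int64(121), np.int64(158), np.int64(19)), (np.int64(321), np.int64(122), np.int64(144), np.int64(11)), (np.int64(322), np.int64(122), np.int64(144), np.int64(11)), (np.int64(323), np.int64(123), np.int64(143), np.int64(11)), (np.int64(324), np.int64(123), np.int64(138), np.int64(11)), (np.int64(325), np.int64(123), np.int64(138), np.int64(12)), (np.i
[... 1235 characters left out ...]
nt64(115), np.int64(155), np.int64(11)), (np.int64(347), np.int64(115), np.int64(154), np.int64(4)), (np.int64(348), np.int64(150), np.int64(151), np.int64(2)), (np.int64(349), np.int64(150), np.int64(152), np.int64(3)), (np.int64(350), np.int64(150), np.int64(151), np.int64(2)), (np.int64(351), np.int64(149), np.int64(150), np.int64(2)), (np.int64(352), np.int64(148), np.int64(149), np.int64(2)), (np.int64(353), np.int64(147), np.int64(148), np.int64(2)), (np.int64(354), np.int64(146), np.int64(147), np.int64(2)), (np.int64(355), np.int64(145), np.int64(146), np.int64(2)), (np.int64(356), np.int64(145), np.int64(145), np.int64(1)), (np.int64(357), np.int64(144), np.int64(144), np.int64(1))]
```

```bash
python3 - <<'E'
from h import *
for p in((320,158),(332,164)):
    for z in(.11,.125,.14): print(p,z,ray("side",p,z).round(3))
E
python3 -m crank '[[0,0,-0.006,0],[0,0,0,0],[0,0,0,0]]' | grep -E 'pos|ft';python3 -m crank '[[-0.004,0,0,0],[0,0,0,0],[0,0,0,0]]' | grep -E 'pos|ft'; python3 -m crank '[[-0.004,0,0,0],[0,0,0,0],[0,0,0,0]]' | grep -E 'pos|ft'
```

```text
(320, 158) 0.11 [ 0.6   -0.047  0.11 ]
(320, 158) 0.125 [ 0.592 -0.032  0.125]
(320, 158) 0.14 [ 0.583 -0.018  0.14 ]
(332, 164) 0.11 [ 0.554 -0.044  0.11 ]
(332, 164) 0.125 [ 0.547 -0.029  0.125]
(332, 164) 0.14 [ 0.539 -0.015  0.14 ]
eef_pos: [0.5575, -0.022, 0.1138]
ft_force: [0.0, -0.6, 0.2]
eef_pos: [0.5566, -0.0262, 0.1132]
ft_force: [0.5, -0.7, -1.0]
eef_pos: [0.5566, -0.0302, 0.1134]
ft_force: [0.2, 0.1, -0.9]
```

The rays, the notches on the plate's top edge and the 14 N contact at reading 0.110 all agree: the fingertips are on top of the plate (0.139), so they end about 28 mm above the reported TCP. That also explains why the button was missed. I'll go back to the button, now at about (0.596, 0.152) with yaw 77°, and go lower.

```bash
python3 -m crank '[[0,0,-0.04,0],[0,0,-0.02,5],[0,0,0,4.6],[0,0,0,0]]' -0.2 | grep -E 'pos|ft'; python3 go.py 0.599 0.167 0.17
```

```text
eef_pos: [0.5579, -0.0301, 0.1752]
ft_force: [-0.0, 0.3, -0.2]
tcp [ 0.5579 -0.0301  0.1752] yaw 76.88 tool delta mm [201.3  -4.8   5.2] gap 0.5888505728153075 0.0 F [-0.   0.3 -0.2] j [-0.18  0.31  1.62  0.    1.2   0.05] t 12.7833
```

```bash
python3 -m crank '[[0.04,-0.001,0,0],[0.04,-0.001,0,0],[0.04,-0.001,0,0],[0.04,-0.001,0,0],[0.041,-0.001,0,0]]' | grep -E 'pos|ft'; python3 -m crank '[[0.004,0,0.035,0],[0,0,0.035,0],[0,0,0.02,0],[0,0,0,0],[0,0,0,0]]' | grep -E 'pos|ft'
python3 - <<'E'
from h import *
import cv2
st=get_state();print(st["eef_pos"],st["finger_gap"]);p=st["eef_pos"];M["wrist"]=camera_model("wrist")
w=read_camera("wrist")[200:400,200:450]; s=read_camera("side")[140:250,260:350]
cv2.imwrite("pics/d6.png",cv2.hconcat([cv2.resize(w,(450,360),interpolation=2),cv2.resize(s,(350,360),interpolation=2)])[:,:,::-1])
fw=lambda q:((q-[200,200])*1.8).round(); fs=lambda q:((q-[260,140])*[350/90,360/110]+[450,0]).round()
e=np.array([.974,-.227,0])*.033
for dz in(0,.015,.03):print(dz,[ (fw(proj("wrist",p+k*e+[0,0,dz])),fs(proj("side",p+k*e+[0,0,dz]))) for k in(1,-1)])
b=np.array([.5961,.1524,.0566]);print("button",fw(proj("wrist",b)),fs(proj("side",b)))
E
```

```text
eef_pos: [0.5961, 0.1686, 0.1725]
ft_force: [1.1, -0.7, -1.3]
eef_pos: [0.596, 0.1708, 0.0819]
ft_force: [0.1, -0.5, 0.6]
[0.59597728 0.17077713 0.0818998 ] 0.5996945070389722
0 [(array([314.,  62.]), array([504., 202.])), (array([117.,  61.]), array([563., 242.]))]
0.015 [(array([321.,  80.]), array([503., 190.])), (array([109.,  79.]), array([563., 230.]))]
0.03 [(array([330., 100.]), array([502., 179.])), (array([100.,  99.]), array([562., 219.]))]
button [227.  81.] [548. 228.]
```

View pics/d6.png

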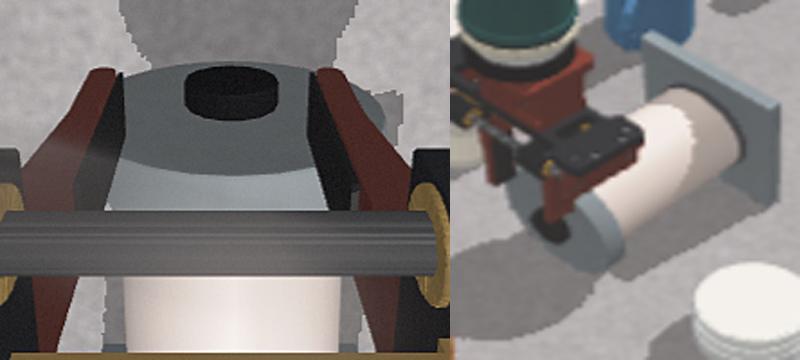

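The side crop shows the button at (548,228), exactly as predicted, and the fingertips at (495,183) and (558,222), which match the tip being about 28 mm above the reported point. The wrist crop has the button at (231,90), about 5 mm to the right of centre. I'll correct this, descend and press inward.

```bash
python3 -m crank '[[-0.003,0.005,0.02,0],[0,0,0.02,0],[0,0,0.016,0],[0,0,0,0],[0,0,0,0]]' | grep -E 'pos|ft'; python3 -m crank '[[-0.003,0,0,0],[-0.003,0,0,0],[0,0,0,0]]' | grep -E 'pos|ft|grasp'; python3 -m crank '[[-0.003,0,0,0],[0,0,0,0],[0,0,0,0]]' | grep -E 'pos|ft|grasp'
```

```text
eef_pos: [0.6026, 0.1667, 0.0287]
ft_force: [-0.6, 0.3, 0.6]
eef_pos: [0.6015, 0.1606, 0.0291]
ft_force: [0.1, -0.0, 0.0]
grasp_force: 0.0
eef_pos: [0.6007, 0.1583, 0.0283]
ft_force: [1.6, 2.1, 1.1]
grasp_force: 0.9
```

```bash
python3 -m crank '[[0,0,0.002,0],[0,0,0,0],[0,0,0,0]]' 1 | grep -vE 'rot'; python3 -m crank '[[0,0,0,0],[0,0,0,0]]' | grep -vE 'rot'; python3 -m crank '[[0,0,0,0],[0,0,0,0]]' | grep -vE 'rot'
```

```text
t: 14.88
eef_pos: [0.5994, 0.1585, 0.0253]
ft_force: [-2.1, 2.7, 1.5]
finger_gap: 0.41
grasp_force: 1.7
t: 15.05
eef_pos: [0.5993, 0.1584, 0.0254]
ft_force: [-0.7, 3.5, 1.4]
finger_gap: 0.384
grasp_force: 30.2
t: 15.22
eef_pos: [0.5994, 0.1584, 0.0254]
ft_force: [-0.8, 3.5, 0.4]
finger_gap: 0.388
grasp_force: 30.3
```

Gripped: the gap is 34 mm with 30 N on the button. Next I'll compute the arc about the low edge.

```bash
python3 - <<'E'
import numpy as np
P=lambda a:np.array([187*np.cos(np.radians(a))-70*np.sin(np.radians(a)),187*np.sin(np.radians(a))+70*np.cos(np.radians(a))])
A=list(range(-4,89,4))+[90]
for a,b in zip(A,A[1:]): d=P(b)-P(a); print(b,f"[{d[0]/1e3:.4f},0,{-d[1]/1e3:.4f},0]")
E
python3 -m crank '[[-0.0045,0,-0.0130,0],[-0.0055,0,-0.0130,0],[-0.006,0,-0.0125,0],[0,0,0,0]]' | grep -vE rot
```

```text
0 [-0.0044,0,-0.0132,0]
4 [-0.0053,0,-0.0129,0]
8 [-0.0062,0,-0.0125,0]
12 [-0.0071,0,-0.0120,0]
16 [-0.0079,0,-0.0115,0]
20 [-0.0087,0,-0.0109,0]
24 [-0.0094,0,-0.0103,0]
28 [-0.0101,0,-0.0096,0]
32 [-0.0108,0,-0.0089,0]
36 [-0.0113,0,-0.0081,0]
40 [-0.0119,0,-0.0073,0]
44 [-0.0124,0,-0.0064,0]
48 [-0.0128,0,-0.0056,0]
52 [-0.0131,0,-0.0046,0]
56 [-0.0134,0,-0.0037,0]
60 [-0.0137,0,-0.0028,0]
64 [-0.0138,0,-0.0018,0]
68 [-0.0139,0,-0.0008,0]
72 [-0.0139,0,0.0001,0]
76 [-0.0139,0,0.0011,0]
80 [-0.0138,0,0.0021,0]
84 [-0.0136,0,0.0030,0]
88 [-0.0134,0,0.0040,0]
90 [-0.0066,0,0.0023,0]
t: 15.55
eef_pos: [0.5971, 0.1406, 0.067]
ft_force: [-2.1, -1.1, -3.0]
finger_gap: 0.387
grasp_force: 30.0
```

```bash
python3 -m crank '[[-0.007,0,-0.012,0],[-0.008,0,-0.0115,0],[-0.0085,0,-0.011,0],[-0.0095,0,-0.010,0],[0,0,0,0]]' | grep -vE rot; python3 -m crank '[[-0.010,0,-0.0095,0],[-0.011,0,-0.009,0],[0,0,0,0]]' | grep -vE rot
```

```text
t: 15.97
eef_pos: [0.5903, 0.109, 0.1116]
ft_force: [0.8, 7.5, 7.3]
finger_gap: 0.214
grasp_force: 11.3
t: 16.22
eef_pos: [0.5869, 0.0904, 0.1305]
ft_force: [0.3, 6.2, 8.3]
finger_gap: 0.008
grasp_force: 7.2
```

The grip slipped off at about 28°. I need the lamp's tilt now, so I'll fit the lamp model to image edges numerically (chamfer).

```bash
cat > cham.py <<'E'
from h import *
import cv2,sys
from scipy.optimize import minimize
k=np.linspace(0,2*np.pi,72)
def pose(p):
    zh=np.array([np.cos(p[2]),np.sin(p[2]),0]);e=np.array([zh[1],-zh[0],0]);u=np.array([0,0,1.])
    c,s=np.cos(p[3]),np.sin(p[3]); z=zh*c+u*s; up=u*c-zh*s; return np.array([p[0],p[1],0]),e,z,up
def pts(p,cam):
    L,e,z,up=pose(p);O=L+.07*up;out=[]
    T=np.array(M[cam]["world_to_cam"]);cc=-T[:3,:3].T@T[:3,3]
    sq=np.r_[[[x,-.07] for x in np.linspace(-.07,.07,30)],[[x,.07] for x in np.linspace(-.07,.07,30)],[[.07,x] for x in np.linspace(-.07,.07,30)],[[-.07,x] for x in np.linspace(-.07,.07,30)]]
    top=(cc-O)@z>.014
    out+= [O+(.014 if top else 0)*z+a*up+b*e for a,b in sq]
    if (cc-O)@z>.18:
        out+=[O+.18*z+.058*(np.cos(t)*up+np.sin(t)*e) for t in k]+[O+.19*z+.018*(np.cos(t)*up+np.sin(t)*e) for t in k]
    n=np.cross(z,cc-O);n/=np.linalg.norm(n)
    for sg in(1,-1): out+=[O+q*z+.044*sg*n for q in np.linspace(.03,.155,25)]
    q=(T[:3,:3]@np.array(out).T).T+T[:3,3];m=M[cam]
    return np.c_[m["fx"]*q[:,0]/q[:,2]+m["cx"],m["fy"]*q[:,1]/q[:,2]+m["cy"]].astype(np.float32)
def dts(imgs):
    D={}
    for n,i in imgs.items():
        ed=cv2.Canny(cv2.cvtColor(i,cv2.COLOR_RGB2GRAY),40,100); D[n]=np.minimum(cv2.distanceTransform(255-ed,cv2.DIST_L2,5),6)
    return D
def cost(p,D): return sum(cv2.remap(D[n],pts(p,n),None,cv2.INTER_LINEAR,borderValue=6).mean() for n in D)
def fit(D,x0,alphas):
    r=[]
    for a in alphas:
        for dy in(-.03,0,.03):
            f=minimize(cost,[x0[0],x0[1]+dy,x0[2],np.radians(a)],args=(D,),method="Nelder-Mead",options=dict(initial_simplex=np.array([x0[0],x0[1]+dy,x0[2],np.radians(a)])+np.vstack([np.zeros(4),np.diag([.015,.015,.1,.1])]),maxiter=250)); r.append((f.fun,f.x))
    return sorted(r,key=lambda t:t[0])
if __name__=="__main__":
    M["wrist"]=camera_model("wrist"); im={n:read_camera(n) for n in("side","top","wrist")}
    for n in im: cv2.imwrite(f"pics/{sys.argv[1]}_{n}.png",im[n][:,:,::-1])
    r=fit(dts(im),[.552,-.037,1.344],[float(v) for v in sys.argv[2:]])
    for f,x in r[:4]:
        L,e,z,up=pose(x); print(round(f,2),"low",x[:2].round(4),"yaw",np.degrees(x[2]).round(1),"alpha",np.degrees(x[3]).round(1),"button",(L+.07*up+.19*z).round(3),"high",(L+.14*up).round(3))
E
python3 - <<'E'
from cham import *
im={n:cv2.imread(f"pics/{n}0.png")[:,:,::-1].copy() for n in("top","side")}
for f,x in fit(dts(im),[.553,-.035,1.5],[-4,15])[:2]: print("check t0",f,x)
E
python3 cham.py e1 -4 10 25 40 55; python3 go.py 0 0 0
```

```text
tcp [0.5869 0.0917 0.1295] yaw 76.98 tool delta mm [-222.3 -551.8  125.6] gap 0.006873238606347103 7.36020092112085 F [0.7 6.8 9.7] j [0.04 0.41 1.6  0.   1.13 0.26] t 16.3667Traceback (most recent call last):
  File "<stdin>", line 3, in <module>
  File "cham.py", line 30, in fit
    f=minimize(cost,[x0[0],x0[1]+dy,x0[2],np.radians(a)],args=(D,),method="Nelder-Mead",options=dict(initial_simplex=np.array([x0[0],x0[1]+dy,x0[2],np.radians(a)])+np.vstack([np.zeros(4),np.diag([.015,.015,.1,.1])]),maxiter=250)); r.append((f.fun,f.x))
    res = _minimize_neldermead(fun, x0, args, callback, bounds=bounds,
                               **options)
    fsim[k] = func(sim[k])
              ~~~~^^^^^^^^
    fx = function(np.copy(x), *(wrapper_args + args))
  File "cham.py", line 25, in cost
    def cost(p,D): return sum(cv2.remap(D[n],pts(p,n),None,cv2.INTER_LINEAR,borderValue=6).mean() for n in D)
                          ~~~^^^^^^^^^^^^^^^^^^^^^^^^^^^^^^^^^^^^^^^^^^^^^^^^^^^^^^^^^^^^^^^^^^^^^^^^^^^^^^^^
  File "cham.py", line 25, in <genexpr>
    def cost(p,D): return sum(cv2.remap(D[n],pts(
[... 886 characters left out ...]
p,D): return sum(cv2.remap(D[n],pts(p,n),None,cv2.INTER_LINEAR,borderValue=6).mean() for n in D)
                          ~~~^^^^^^^^^^^^^^^^^^^^^^^^^^^^^^^^^^^^^^^^^^^^^^^^^^^^^^^^^^^^^^^^^^^^^^^^^^^^^^^^
  File "cham.py", line 25, in <genexpr>
    def cost(p,D): return sum(cv2.remap(D[n],pts(p,n),None,cv2.INTER_LINEAR,borderValue=6).mean() for n in D)
                              ~~~~~~~~~^^^^^^^^^^^^^^^^^^^^^^^^^^^^^^^^^^^^^^^^^^^^^^^^^^^
cv2.error: OpenCV(4.12.0) /io/opencv/modules/imgproc/src/imgwarp.cpp:1821: error: (-215:Assertion failed) ((map1.type() == CV_32FC2 || map1.type() == CV_16SC2) && map2.empty()) || (map1.type() == CV_32FC1 && map2.type() == CV_32FC1) in function 'remap'
```

```bash
sed -i 's/pts(p,n),None/pts(p,n)[:,None,:],None/' cham.py
python3 - <<'E'
from cham import *
im={n:cv2.imread(f"pics/{n}0.png")[:,:,::-1].copy() for n in("top","side")}
for f,x in fit(dts(im),[.553,-.035,1.5],[-4,15])[:2]: print("check t0",f,x)
M["wrist"]=camera_model("wrist")
im={n:cv2.imread(f"pics/e1_{n}.png")[:,:,::-1].copy() for n in("top","side","wrist")}
for sel in (("side","top"),("side","top","wrist")):
  for f,x in fit(dts({n:im[n] for n in sel}),[.552,-.037,1.344],[-4,15,30,45])[:3]:
    L,e,z,up=pose(x); print(sel,round(f,2),"low",x[:2].round(4),"yaw",np.degrees(x[2]).round(1),"alpha",np.degrees(x[3]).round(1),"button",(L+.07*up+.19*z).round(3),"high",(L+.14*up).round(3))
E
```

```text
check t0 1.5241940021514893 [ 0.55508798 -0.03137788  1.50559943 -0.0780163 ]
check t0 1.5247395038604736 [ 0.55507438 -0.03140416  1.50638926 -0.07786199]
('side', 'top') 2.48 low [ 0.5555 -0.0394] yaw 77.0 alpha 25.9 button [0.587 0.097 0.146] high [ 0.542 -0.099  0.126]
('side', 'top') 2.48 low [ 0.5555 -0.0395] yaw 77.0 alpha 25.9 button [0.587 0.097 0.146] high [ 0.542 -0.099  0.126]
('side', 'top') 2.48 low [ 0.5553 -0.0414] yaw 76.8 alpha 25.3 button [0.588 0.097 0.145] high [ 0.542 -0.1    0.127]
('side', 'top', 'wrist') 6.5 low [ 0.5558 -0.0385] yaw 77.2 alpha 26.5 button [0.587 0.097 0.148] high [ 0.542 -0.1    0.125]
('side', 'top', 'wrist') 6.5 low [ 0.5558 -0.0386] yaw 77.2 alpha 26.5 button [0.586 0.097 0.148] high [ 0.542 -0.1    0.125]
('side', 'top', 'wrist') 6.5 low [ 0.5555 -0.0386] yaw 77.2 alpha 26.5 button [0.586 0.097 0.147] high [ 0.542 -0.1    0.125]
```

The model checks out on the first pictures. The lamp is still leaning at about 26° (balance is 29.7°): the shut fingers rest on the button and press the cap face. I'll ease back a little, open while still holding the face, slide down beside the button and re-grip with full overlap.

```bash
python3 -m crank '[[0.0015,0,-0.001,0],[0.0015,0,-0.001,0],[0,0,0,0]]' | grep -vE rot; python3 -m crank '[[0,0,0,0],[0,0,0,0],[0,0,0,0],[0,0,0,0]]' -0.1| grep -vE rot; python3 cham.py e2 15 25 35
```

```text
t: 16.62
eef_pos: [0.5858, 0.0932, 0.1297]
ft_force: [2.3, 3.2, 3.9]
finger_gap: 0.008
grasp_force: 2.6
t: 16.95
eef_pos: [0.5844, 0.0926, 0.1287]
ft_force: [0.9, 2.0, 1.3]
finger_gap: 0.267
grasp_force: 0.9
5.68 low [ 0.5547 -0.0394] yaw 76.6 alpha 26.2 button [0.587 0.096 0.147] high [ 0.54  -0.1    0.126]
5.68 low [ 0.5546 -0.0391] yaw 76.5 alpha 26.3 button [0.587 0.096 0.147] high [ 0.54  -0.099  0.126]
5.7 low [ 0.5542 -0.0381] yaw 76.3 alpha 26.5 button [0.587 0.097 0.148] high [ 0.539 -0.099  0.125]
5.73 low [ 0.5562 -0.032 ] yaw 76.7 alpha 29.3 button [0.586 0.096 0.154] high [ 0.54  -0.099  0.122]
```

```bash
python3 -m crank '[[0,0.002,0,0],[0,0,0,0],[0,0,0,0]]' -0.1| grep -vE rot; python3 -m crank '[[0.0025,0,0.005,0],[0.0025,0,0.005,0],[0,0,0,0]]' | grep -vE rot;
```

```text
t: 17.35
eef_pos: [0.5867, 0.0921, 0.1287]
ft_force: [0.0, -0.4, 0.3]
finger_gap: 0.549
grasp_force: 0.1
t: 17.6
eef_pos: [0.5899, 0.1004, 0.1199]
ft_force: [0.5, 8.9, 8.6]
finger_gap: 0.546
grasp_force: 5.4
```

```bash
python3 cham.py e3 15 25 35; python3 go.py 0 0 0
```

```text
5.36 low [ 0.5551 -0.0414] yaw 76.9 alpha 22.3 button [0.589 0.104 0.137] high [ 0.543 -0.093  0.13 ]
5.36 low [ 0.5549 -0.0417] yaw 76.9 alpha 22.1 button [0.589 0.104 0.136] high [ 0.543 -0.093  0.13 ]
5.39 low [ 0.5551 -0.0395] yaw 76.7 alpha 22.9 button [0.589 0.104 0.138] high [ 0.543 -0.093  0.129]
5.4 low [ 0.5556 -0.0397] yaw 77.0 alpha 22.9 button [0.589 0.104 0.138] high [ 0.543 -0.093  0.129]
tcp [0.5898 0.0999 0.1203] yaw 77.02 tool delta mm [-230.4 -552.6  117.7] gap 0.5487754796971552 5.151286469899787 F [0.3 7.1 8.4] j [0.05 0.42 1.6  0.   1.11 0.27] t 17.75
```

The lamp follows the finger down to 22° because friction locks it, so it can't be re-gripped here. I'll set it down gently along the arc. After that I'll turn the gripper 90° and straddle the cap's upper rim: one finger pushes the cap face over, the other catches the rim past balance.

```bash
python3 -m crank '[[0.0074,0,0.0075,0],[0.0073,0,0.0075,0],[0.0065,0,0.0082,0],[0.0065,0,0.0083,0],[0,0,0,0]]' | grep -vE rot; python3 -m crank '[[0.0056,0,0.0088,0],[0.0056,0,0.0089,0],[0.0047,0,0.0094,0],[0.0047,0,0.0094,0],[0.0027,0,0.0064,0]]' | grep -vE rot; python3 cham.py e4 -4 10
```

```text
t: 18.17
eef_pos: [0.5953, 0.1275, 0.0868]
ft_force: [1.3, 6.7, 4.2]
finger_gap: 0.552
grasp_force: 3.6
t: 18.58
eef_pos: [0.6002, 0.149, 0.0438]
ft_force: [1.8, 5.4, 1.2]
finger_gap: 0.553
grasp_force: 1.7
5.94 low [ 0.5555 -0.0429] yaw 77.4 alpha -2.2 button [0.598 0.145 0.063] high [ 0.557 -0.038  0.14 ]
5.97 low [ 0.5548 -0.0448] yaw 77.2 alpha -3.0 button [0.597 0.144 0.06 ] high [ 0.556 -0.038  0.14 ]
5.97 low [ 0.5541 -0.0459] yaw 77.0 alpha -3.5 button [0.598 0.143 0.058] high [ 0.556 -0.038  0.14 ]
7.05 low [ 0.5583 -0.0398] yaw 81.6 alpha 0.3 button [0.586 0.148 0.071] high [ 0.558 -0.041  0.14 ]
```

```bash
python3 -m crank '[[0.02,0,0,0],[0.01,0,-0.03,0],[0,0,-0.04,0],[0,0,-0.04,0],[0,0,-0.03,7]]' -1 | grep -E 'pos|ft'; python3 -m crank '[[0,0,0,7],[0,0,0,7],[0,0,0,7],[0,0,0,7],[0,0,0,7]]'| grep -E 'pos|ft'; python3 -m crank '[[0,0,0,7],[0,0,0,7],[0,0,0,7],[0,0,0,7],[0,0,0,7]]'| grep -E 'pos|ft'; python3 -m crank '[[0,0,0,7],[0,0,0,6],[0,0,0,0],[0,0,0,0]]'| grep -E 'pos|ft'; python3 cham.py e5 -4; python3 go.py .59 .13 .17
```

```text
eef_pos: [0.6065, 0.1761, 0.1871]
ft_force: [1.3, -0.4, 0.6]
eef_pos: [0.6056, 0.1756, 0.1841]
ft_force: [-0.1, -0.8, -0.7]
eef_pos: [0.6056, 0.1756, 0.1839]
ft_force: [-0.6, -0.0, -0.2]
eef_pos: [0.6057, 0.1758, 0.1842]
ft_force: [0.5, -0.1, -0.4]
2.84 low [ 0.554  -0.0469] yaw 77.3 alpha -4.1 button [0.597 0.143 0.056] high [ 0.556 -0.037  0.14 ]
2.84 low [ 0.5539 -0.0469] yaw 77.2 alpha -4.1 button [0.597 0.143 0.056] high [ 0.556 -0.037  0.14 ]
2.84 low [ 0.5539 -0.0468] yaw 77.2 alpha -4.1 button [0.597 0.143 0.056] high [ 0.556 -0.037  0.14 ]
tcp [0.6059 0.176  0.1845] yaw -12.83 tool delta mm [-5.3 48.4 14.5] gap 1.0016305231753218 0.0 F [-0.2 -0.3 -0. ] j [ 0.17  0.41  1.45 -0.    1.28  1.97] t 20.4667
```

The lamp is lying flat again: low edge (0.554, −0.047), yaw 77.2°. I'll straddle the cap rim with the gap at 44 mm.

```bash
python3 -m crank '[[-0.002,0.028,0,0],[-0.002,0.028,0,0],[0,0,0,0],[0,0,0,0],[0,0,0,0]]' 0 | grep -E 'pos|ft|gap'; python3 go.py .592 .1208 .11
```

```text
eef_pos: [0.59, 0.1229, 0.1849]
ft_force: [0.4, -0.1, 0.2]
finger_gap: 0.663
tcp [0.59   0.1229 0.1849] yaw -12.95 tool delta mm [ 2.4  1.6 74.9] gap 0.6626198838698039 0.0 F [ 0.4 -0.1  0.2] j [0.09 0.37 1.51 0.   1.26 1.89] t 20.8833
```

```bash
python3 -m crank '[[0.002,0.002,0.03,0],[0,0,0.03,0],[0,0,0.015,0],[0,0,0,0]]' 0 | grep -E 'pos|ft|gap'; python3 -m crank '[[0,0,0.015,0],[0,0,0.010,0],[0,0,0.004,0],[0,0,0,0],[0,0,0,0]]' | grep -E 'pos|ft|gap'; python3 -m crank '[[0,0.003,0,0],[0,0.003,0,0],[0,0,0,0]]' | grep -E 'pos|ft|gap'
```

```text
eef_pos: [0.5884, 0.1209, 0.1059]
ft_force: [0.2, 0.8, 0.7]
finger_gap: 0.504
eef_pos: [0.5916, 0.1204, 0.0812]
ft_force: [0.9, 0.7, -0.1]
finger_gap: 0.499
eef_pos: [0.5912, 0.115, 0.082]
ft_force: [1.0, 5.0, 2.3]
finger_gap: 0.498
```

Contact is where predicted (188 mm against 188.7 mm). I'll compute the push path.

```bash
python3 - <<'E'
import numpy as np
prev=np.array([188.1,110.])
for a,r in((-2,121),(0,120),(3,118),(6,117),(9,116),(12,115),(15,114),(18,113),(21,112),(24,111),(26,110),(28,110),(30,110),(32,110)):
    c,s=np.cos(np.radians(a)),np.sin(np.radians(a)); P=np.array([180*c-r*s,180*s+r*c]); d=P-prev; prev=P
    corner=160*c-128*s; f2=P[0]-44; print(a,f"[0,{-d[0]/1e3:.4f},{-d[1]/1e3:.4f},0]","tcpY",(P[0]-22).round(1),"read z",(P[1]-28).round(1),"slack",(corner-f2).round(1),"col clear",(P[1]-((f2*s+114)/c)).round(1))
E
python3 -m crank '[[0,0.002,-0.005,0],[0,0.004,-0.005,0],[0,0.0055,-0.0075,0],[0,0,0,0]]' | grep -vE rot
```

```text
-2 [0,0.0040,-0.0046,0] tcpY 162.1 read z 86.6 slack 24.3 col clear 5.5
0 [0,0.0041,-0.0054,0] tcpY 158.0 read z 92.0 slack 24.0 col clear 6.0
3 [0,0.0064,-0.0073,0] tcpY 151.6 read z 99.3 slack 23.5 col clear 6.3
6 [0,0.0068,-0.0079,0] tcpY 144.8 read z 107.2 slack 23.0 col clear 7.6
9 [0,0.0071,-0.0076,0] tcpY 137.6 read z 114.7 slack 22.4 col clear 9.0
12 [0,0.0075,-0.0072,0] tcpY 130.2 read z 121.9 slack 21.7 col clear 10.4
15 [0,0.0078,-0.0068,0] tcpY 122.4 read z 128.7 slack 21.1 col clear 11.8
18 [0,0.0081,-0.0064,0] tcpY 114.3 read z 135.1 slack 20.3 col clear 13.2
21 [0,0.0084,-0.0060,0] tcpY 105.9 read z 141.1 slack 19.6 col clear 14.7
24 [0,0.0086,-0.0055,0] tcpY 97.3 read z 146.6 slack 18.8 col clear 16.3
26 [0,0.0057,-0.0032,0] tcpY 91.6 read z 149.8 slack 18.1 col clear 17.0
28 [0,0.0063,-0.0039,0] tcpY 85.3 read z 153.6 slack 17.9 col clear 18.9
30 [0,0.0064,-0.0036,0] tcpY 78.9 read z 157.3 slack 17.7 col clear 20.8
32 [0,0.0065,-0.0034,0] tcpY 72.4 read z 160.7 slack 17.5 col clear 22.8
t: 22.22
eef_pos: [0.5881, 0.1025, 0.1001]
ft_force: [1.6, 4.8, 1.3]
finger_gap: 0.5
grasp_force: 2.3
```

```bash
python3 -m crank '[[0,0.007,-0.008,0],[0,0.007,-0.0075,0],[0,0.0075,-0.007,0],[0,0.008,-0.007,0],[0,0,0,0]]' | grep -vE rot; python3 cham.py e6 5 15 25
```

```text
t: 22.63
eef_pos: [0.5819, 0.0744, 0.1302]
ft_force: [0.7, 6.9, 7.5]
finger_gap: 0.505
grasp_force: 4.3
4.57 low [ 0.5537 -0.0503] yaw 77.4 alpha 12.4 button [0.591 0.116 0.109] high [ 0.547 -0.08   0.137]
4.57 low [ 0.5536 -0.0504] yaw 77.4 alpha 12.4 button [0.591 0.116 0.109] high [ 0.547 -0.08   0.137]
4.57 low [ 0.5536 -0.0504] yaw 77.4 alpha 12.4 button [0.591 0.116 0.109] high [ 0.547 -0.08   0.137]
4.57 low [ 0.5538 -0.0503] yaw 77.4 alpha 12.4 button [0.591 0.116 0.109] high [ 0.547 -0.08   0.137]
```

```bash
python3 -m crank '[[0,0.008,-0.0065,0],[0,0.0085,-0.006,0],[0,0.0085,-0.0055,0],[0,0.0055,-0.0032,0],[0,0,0,0]]' | grep -vE rot; python3 cham.py e7 15 25 35
```

```text
t: 23.2
eef_pos: [0.5758, 0.046, 0.1522]
ft_force: [-0.3, 10.7, 14.1]
finger_gap: 0.502
grasp_force: 7.4
4.58 low [ 0.5536 -0.0502] yaw 77.3 alpha 22.1 button [0.587 0.096 0.136] high [ 0.542 -0.102  0.13 ]
4.58 low [ 0.5536 -0.0503] yaw 77.3 alpha 22.0 button [0.587 0.096 0.136] high [ 0.542 -0.102  0.13 ]
4.59 low [ 0.5536 -0.0504] yaw 77.4 alpha 22.0 button [0.586 0.096 0.136] high [ 0.542 -0.102  0.13 ]
5.77 low [ 0.551  -0.0613] yaw 77.1 alpha 20.3 button [0.585 0.089 0.132] high [ 0.54  -0.109  0.131]
```

```bash
python3 -m crank '[[0,0.005,-0.006,0],[0,0.005,-0.0045,0],[0,0.005,-0.003,0],[0,0,0,0]]' | grep -vE rot; python3 cham.py e8 20 28 36
```

```text
t: 23.68
eef_pos: [0.57, 0.0284, 0.1628]
ft_force: [-0.9, 0.5, -0.5]
finger_gap: 0.5
grasp_force: 0.0
4.81 low [ 0.5538 -0.0506] yaw 77.6 alpha 28.3 button [0.583 0.08  0.152] high [ 0.54  -0.115  0.123]
4.81 low [ 0.5538 -0.0506] yaw 77.6 alpha 28.3 button [0.583 0.08  0.152] high [ 0.54  -0.115  0.123]
4.81 low [ 0.5538 -0.0506] yaw 77.6 alpha 28.3 button [0.583 0.08  0.152] high [ 0.54  -0.115  0.123]
4.81 low [ 0.5538 -0.0506] yaw 77.6 alpha 28.3 button [0.583 0.08  0.152] high [ 0.54  -0.115  0.123]
```

```bash
python3 -m crank '[[0,0.002,0,0],[0,0.002,0.001,0],[0,0.001,0.001,0],[0,0,0,0],[0,0,0,0]]' | grep -vE rot; python3 cham.py e9 28 36 44| head -2
```

```text
t: 24.25
eef_pos: [0.5701, 0.0273, 0.1619]
ft_force: [-1.6, 7.5, 12.9]
finger_gap: 0.505
grasp_force: 6.0
4.85 low [ 0.5535 -0.0502] yaw 77.2 alpha 28.3 button [0.583 0.081 0.152] high [ 0.539 -0.115  0.123]
4.85 low [ 0.5535 -0.0503] yaw 77.3 alpha 28.2 button [0.583 0.081 0.152] high [ 0.539 -0.115  0.123]
```

```bash
python3 -m crank '[[0,0.001,-0.003,0],[0,0.002,-0.002,0],[0,0.002,-0.0005,0],[0,0,0,0],[0,0,0,0]]' | grep -vE rot; python3 cham.py e10 28 36 44| head -2
```

```text
t: 24.82
eef_pos: [0.5679, 0.0198, 0.1654]
ft_force: [0.0, -0.2, 0.6]
finger_gap: 0.496
grasp_force: 0.0
5.23 low [ 0.5531 -0.0507] yaw 77.5 alpha 33.1 button [0.579 0.068 0.162] high [ 0.537 -0.125  0.117]
5.23 low [ 0.5529 -0.0509] yaw 77.6 alpha 33.0 button [0.579 0.068 0.162] high [ 0.537 -0.125  0.117]
```

```bash
python3 -m crank '[[0,0,0.006,0],[0,0,0,0],[0,0,0,0]]' | grep -vE rot; python3 cham.py e11 33 40 48| head -2
```

```text
t: 25.22
eef_pos: [0.5676, 0.0202, 0.1592]
ft_force: [0.3, -1.1, -0.3]
finger_gap: 0.501
grasp_force: 0.3
5.21 low [ 0.5532 -0.0496] yaw 77.5 alpha 37.7 button [0.576 0.055 0.172] high [ 0.535 -0.133  0.111]
5.21 low [ 0.5531 -0.0497] yaw 77.5 alpha 37.7 button [0.576 0.055 0.172] high [ 0.535 -0.133  0.111]
```

The lamp was caught on the second finger at 37.7°, as predicted (37.2°). I'll open the gap while keeping that finger in place, then retreat along the arc.

```bash
python3 -m crank '[[0,-0.001,0,0],[0,-0.003,0,0],[0,-0.003,0,0],[0,-0.003,0,0],[0,0,0,0]]' -0.5 | grep -vE rot; python3 -m crank '[[0,-0.001,0,0],[0,-0.003,0,0],[0,-0.003,0,0],[0,-0.003,0,0],[0,0,0,0]]' -1 | grep -vE rot;  python3 cham.py e12 33 40 48| head -2
python3 - <<'E'
import numpy as np
prev=None
for a in range(38,91,4):
    c,s=np.cos(np.radians(a)),np.sin(np.radians(a)); 
    back=np.array([160*c-128*s,160*s+128*c]); face=np.array([180*c-128*s,180*s+128*c])
    tipz=back[1]-7+max(0,(a-62))*.55
    f=max(0,min(1,(tipz-back[1])/(face[1]-back[1]))); Y=back[0]+f*(face[0]-back[0])
    f1=Y+88; r=(180*c-f1)/s; zf=180*s+r*c
    P=np.array([Y+44,tipz-28]); d=P-prev if prev is not None else P*0; prev=P
    print(a,f"[0,{-d[0]/1e3:.4f},{-d[1]/1e3:.4f},0]","tcpY",P[0].round(1),"z",P[1].round(1),"f1 clear",(tipz-zf).round(1),"rim top-tip",(face[1]-tipz).round(1))
E
python3 go.py 0.5532 -.0497 0
```

```text
t: 25.78
eef_pos: [0.5706, 0.0307, 0.16]
ft_force: [-1.2, -0.5, -0.1]
finger_gap: 0.748
grasp_force: 0.2
t: 26.2
eef_pos: [0.5729, 0.0404, 0.1599]
ft_force: [0.1, -0.7, 0.5]
finger_gap: 0.997
grasp_force: 0.2
4.71 low [ 0.5533 -0.0492] yaw 77.7 alpha 38.2 button [0.576 0.054 0.173] high [ 0.535 -0.134  0.11 ]
4.71 low [ 0.5533 -0.0492] yaw 77.7 alpha 38.2 button [0.576 0.054 0.173] high [ 0.535 -0.134  0.11 ]
38 [0,-0.0000,-0.0000,0] tcpY 91.3 z 164.4 f1 clear 73.1 rim top-tip 19.3
42 [0,0.0140,-0.0028,0] tcpY 77.3 z 167.2 f1 clear 60.8 rim top-tip 20.4
46 [0,0.0142,-0.0018,0] tcpY 63.1 z 169.0 f1 clear 50.2 rim top-tip 21.4
50 [0,0.0143,-0.0008,0] tcpY 48.8 z 169.8 f1 clear 40.7 rim top-tip 22.3
54 [0,0.0143,0.0002,0] tcpY 34.5 z 169.7 f1 clear 32.2 rim top-tip 23.2
58 [0,0.0143,0.0012,0] tcpY 20.2 z 168.5 f1 clear 24.4 rim top-tip 24.0
62 [0,0.0141,0.0022,0] tcpY 6.1 z 166.4 f1 clear 17.1 rim top-tip 24.7
66 [0,0.0140,0.0009,0] tcpY -7.9 z 165.4 f1 clear 12.5 rim top-tip 23.1
70 [0,0.0137,0.0019,0] tcpY -21.6 z 163.5 f1 clear 8.1 rim top-tip 21.4
74 [0,0.0134,0.0028,0] tcpY -34.9 z 160.7 f1 clear 4.0 rim top-tip 19.6
78 [0,0.0126,0.0038,0] tcpY -47.6 z 156.9 f1 clear 0.1 rim top-tip 17.8
82 [0,0.0124,0.0047,0] tcpY -59.9 z 152.3 f1 clear -3.7 rim top-tip 15.8
86 [0,0.0122,0.0055,0] tcpY -72.1 z 146.7 f1 clear -7.7 rim top-tip 13.8
90 [0,0.0119,0.0063,0] tcpY -84.0 z 140.4 f1 clear -11.6 rim top-tip 11.6
tcp [0.5727 0.0398 0.1599] yaw -12.95 tool delta mm [  1.   91.6 159.9] gap 0.9998788435118764 0.19750008825212717 F [ 0.6 -0.5  0.7] j [-0.05  0.35  1.61 -0.    1.18  1.75] t 26.35
```

```bash
python3 -m crank '[[0,0.007,-0.001,0],[0,0.007,-0.001,0],[0,0.007,-0.001,0],[0,0.007,-0.001,0],[0,0,0,0]]' | grep -vE rot; python3 cham.py e13 40 46 54| head -1; python3 -m crank '[[0,0.007,0,0],[0,0.007,0,0],[0,0.007,0,0],[0,0.007,0,0],[0,0,0,0]]' | grep -vE rot; python3 cham.py e14 46 54 60| head -1
```

```text
t: 26.77
eef_pos: [0.566, 0.0106, 0.164]
ft_force: [-0.1, -0.7, -0.8]
finger_gap: 0.996
grasp_force: 0.5
5.32 low [ 0.5523 -0.0533] yaw 77.7 alpha 45.8 button [0.57  0.027 0.185] high [ 0.531 -0.151  0.098]
t: 27.33
eef_pos: [0.5598, -0.0164, 0.1638]
ft_force: [0.1, -1.5, 0.2]
finger_gap: 0.998
grasp_force: 0.7
5.82 low [ 0.5527 -0.0522] yaw 77.8 alpha 53.9 button [0.564 0.002 0.195] high [ 0.529 -0.163  0.083]
```

```bash
python3 -m crank '[[0,0.007,0,0],[0,0.007,0,0],[0,0.007,0,0],[0,0.007,0,0],[0,0,0,0]]' | grep -vE rot; python3 cham.py e15 54 62 70| head -1; python3 -m crank '[[0,0.007,0,0],[0,0.007,0,0],[0,0.007,0,0],[0,0.006,0,0],[0,0,0,0]]' | grep -vE rot; python3 cham.py e16 62 70 78| head -1
```

```text
t: 27.9
eef_pos: [0.5533, -0.0437, 0.1638]
ft_force: [-0.2, -1.3, 0.3]
finger_gap: 1.0
grasp_force: 0.9
5.63 low [ 0.5526 -0.0505] yaw 77.7 alpha 62.5 button [ 0.558 -0.025  0.201] high [ 0.526 -0.172  0.065]
t: 28.47
eef_pos: [0.5475, -0.07, 0.1639]
ft_force: [-1.1, -2.1, 0.5]
finger_gap: 0.999
grasp_force: 1.4
6.26 low [ 0.5529 -0.0485] yaw 77.6 alpha 71.0 button [ 0.552 -0.053  0.202] high [ 0.525 -0.178  0.046]
```

```bash
python3 -m crank '[[0,0.006,0.0005,0],[0,0.006,0.0005,0],[0,0.006,0.0005,0],[0,0.006,0.0005,0],[0,0,0,0]]' | grep -vE rot; python3 cham.py e17 70 78 86| head -1; python3 -m crank '[[0,0.005,0.0005,0],[0,0.005,0.0005,0],[0,0.005,0.0005,0],[0,0,0,0]]' | grep -vE rot; python3 cham.py e18 78 84 90| head -1
```

```text
t: 29.03
eef_pos: [0.542, -0.0931, 0.1616]
ft_force: [-0.4, -2.8, 0.2]
finger_gap: 1.001
grasp_force: 1.5
6.26 low [ 0.5553 -0.0482] yaw 75.8 alpha 78.9 button [ 0.547 -0.079  0.2  ] high [ 0.522 -0.181  0.027]
t: 29.52
eef_pos: [0.5387, -0.1074, 0.1601]
ft_force: [-1.2, -2.3, 0.5]
finger_gap: 1.0
grasp_force: 1.4
5.88 low [ 0.5547 -0.0486] yaw 77.3 alpha 83.4 button [ 0.544 -0.095  0.197] high [ 0.524 -0.184  0.016]
```

```bash
python3 -m crank '[[0,0.004,0.0006,0],[0,0.004,0.0006,0],[0,0.004,0.0006,0],[0,0.004,0,0],[0,0,0,0]]' | grep -vE rot; python3 -m crank '[[0,0.004,0,0],[0,0.004,0,0],[0,0.004,-0.004,0],[0,0,0,0],[0,0,0,0]]' | grep -vE rot; python3 cham.py e19 78 84 90| head -2
```

```text
t: 30.08
eef_pos: [0.5354, -0.1225, 0.1586]
ft_force: [-0.3, 0.1, 0.2]
finger_gap: 0.998
grasp_force: 0.0
t: 30.5
eef_pos: [0.533, -0.1341, 0.163]
ft_force: [-0.4, 0.2, -0.7]
finger_gap: 1.004
grasp_force: 0.0
7.27 low [ 0.5517 -0.0498] yaw 79.7 alpha 89.9 button [ 0.539 -0.118  0.19 ] high [ 0.527 -0.188  0.   ]
7.28 low [ 0.5579 -0.026 ] yaw 77.3 alpha 97.2 button [ 0.537 -0.117  0.18 ] high [ 0.527 -0.162 -0.018]
```

The lamp stands (90°, base level). I'll rise, shut the fingers and refit for the button position.

```bash
python3 -m crank '[[0,0,-0.02,0],[0,0,-0.02,0],[0,0,0,0],[0,0,0,0],[0,0,0,0]]' 1 | grep -vE rot; python3 -m crank '[[0,0,0,0],[0,0,0,0],[0,0,0,0],[0,0,0,0],[0,0,0,0]]' | grep gap;  python3 cham.py e20 86 90| head -2; python3 go.py 0.539 -.118 .17
```

```text
t: 31.07
eef_pos: [0.5323, -0.1334, 0.2019]
ft_force: [0.2, 1.5, 0.1]
finger_gap: 0.659
grasp_force: 0.0
finger_gap: 0.285
6.67 low [ 0.5551 -0.0388] yaw 77.0 alpha 93.2 button [ 0.537 -0.117  0.186] high [ 0.524 -0.175 -0.008]
6.69 low [ 0.5553 -0.0468] yaw 77.1 alpha 90.9 button [ 0.539 -0.118  0.189] high [ 0.524 -0.183 -0.002]
tcp [ 0.5327 -0.1337  0.2025] yaw -12.96 tool delta mm [  2.6 -16.7  32.5] gap 0.1388916213376152 0.0 F [ 0.2 -0.4  0. ] j [-0.37  0.28  1.61  0.    1.26  1.43] t 31.6333
```

```bash
python3 -m crank '[[0.002,-0.008,0,0],[0,-0.008,0,0],[0,0,0,0],[0,0,0,0]]' 1 | grep -vE rot; python3 -m crank '[[0,0,0.015,0],[0,0,0.015,0],[0,0,0,0],[0,0,0,0]]' | grep -vE rot; python3 -m crank '[[0,0,0.003,0],[0,0,0.003,0],[0,0,0,0],[0,0,0,0]]' | grep -E 'pos|ft'; python3 -m crank '[[0,0,0.002,0],[0,0,0,0],[0,0,0,0]]' | grep -E 'pos|ft'
```

```text
t: 31.97
eef_pos: [0.5384, -0.1179, 0.2026]
ft_force: [0.7, 0.2, 0.2]
finger_gap: 0.004
grasp_force: 0.0
t: 32.3
eef_pos: [0.5376, -0.1183, 0.1721]
ft_force: [0.6, -0.4, 1.1]
finger_gap: 0.008
grasp_force: 0.0
eef_pos: [0.5384, -0.1187, 0.1668]
ft_force: [-0.7, 0.8, 0.1]
eef_pos: [0.5382, -0.1186, 0.1646]
ft_force: [0.1, 0.1, 0.7]
```

Not touching yet; contact is expected near reading 0.161. I'll step down.

```bash
python3 -m crank '[[0,0,0.003,0],[0,0,0,0],[0,0,0,0]]' | grep -E 'pos|ft'; python3 -m crank '[[0,0,0.002,0],[0,0,0,0],[0,0,0,0]]' | grep -E 'pos|ft'; python3 -m crank '[[0,0,0.002,0],[0,0,0,0],[0,0,0,0]]' | grep -E 'pos|ft'; python3 -m crank '[[0,0,0.002,0],[0,0,0,0],[0,0,0,0]]' | grep -E 'pos|ft'
```

```text
eef_pos: [0.5381, -0.1185, 0.1613]
ft_force: [-0.4, -1.0, 0.1]
eef_pos: [0.5383, -0.1185, 0.1595]
ft_force: [-0.3, 0.4, -0.5]
eef_pos: [0.5384, -0.1186, 0.1577]
ft_force: [-0.2, -0.3, 1.5]
eef_pos: [0.5384, -0.1187, 0.1557]
ft_force: [-0.4, 1.0, 3.9]
```

```bash
python3 -m crank '[[0,0,0.002,0],[0,0,0,0],[0,0,0,0]]' | grep -E 'pos|ft'; python3 -m crank '[[0,0,0.002,0],[0,0,0,0],[0,0,0,0]]' | grep -E 'pos|ft'; python3 -m crank '[[0,0,0.002,0],[0,0,0,0],[0,0,0,0]]' | grep -E 'pos|ft'
```

```text
eef_pos: [0.5384, -0.1186, 0.1536]
ft_force: [-0.7, -0.2, 4.5]
eef_pos: [0.5385, -0.1187, 0.153]
ft_force: [-3.9, 1.8, 14.8]
eef_pos: [0.5386, -0.1187, 0.1528]
ft_force: [-8.6, 3.1, 28.2]
```

Bottomed out (28 N, about 6 mm of travel). I'll release and clear.

```bash
python3 -m crank '[[0,0,-0.005,0],[0,0,-0.015,0],[0,0,-0.04,0],[0,0,-0.04,0],[0,0,0,0]]' | grep -E 'pos|ft'; python3 -m crank '[[0,0,0,0],[0,0,0,0],[0,0,0,0],[0,0,0,0]]' | grep -E '^t|pos|ft'; python3 cham.py e21 86 90 94| head -2; python3 - <<'E'
import cv2,numpy as np
a=cv2.imread("pics/side0.png").astype(int);b=cv2.imread("pics/e21_side.png").astype(int)
for n,(u,v) in dict(reagent=(250,250),jar=(262,174),mug=(312,137),dishes=(338,236),can=(346,127)).items():
    r=14; t=a[v-r:v+r,u-r:u+r].astype(np.uint8); q=b[v-r-15:v+r+15,u-r-15:u+r+15].astype(np.uint8)
    m=cv2.minMaxLoc(cv2.matchTemplate(q,t,cv2.TM_CCOEFF_NORMED)); print(n,round(m[1],2),np.array(m[3])-15)
E
```

```text
eef_pos: [0.5426, -0.12, 0.2567]
ft_force: [0.7, -0.8, 0.7]
t: 35.38
eef_pos: [0.537, -0.1182, 0.2477]
ft_force: [0.7, 0.1, 0.3]
6.24 low [ 0.5553 -0.0356] yaw 77.0 alpha 94.2 button [ 0.537 -0.117  0.184] high [ 0.524 -0.172 -0.01 ]
6.24 low [ 0.5554 -0.0354] yaw 77.0 alpha 94.3 button [ 0.537 -0.117  0.184] high [ 0.524 -0.171 -0.01 ]
reagent 0.93 [0 0]
jar 1.0 [0 0]
mug 1.0 [0 0]
dishes 0.6 [15  6]
can 0.62 [1 0]
```

```bash
python3 -c "
from bench import *
print(sign_off())"
```

```text
the job is handed in; nothing more can be done
None
```

I stood the middle-sized lamp up on its foot, lowered the foot under control except for the last few degrees, pressed the switch down to its stop and released it. I then handed the job in at about 35 s; `sign_off()` gave no verdict. By my last fit the lamp's origin ended about 115 mm from where it started, and of the bystanders the reagent bottle, jar and mug matched as unmoved, while the dishes and canister matched too poorly to confirm.

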